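# Turn the parts tray and tip the pivot balls in

## Task

Turn the round parts tray by its posts until the blue compartment is centred under the chute's spout. Then pick up the red scoop, tip all three steel balls into the chute so that they drop through the spout into the blue compartment, and set the empty scoop back on the table, upright. The balls must enter the tray through the chute only; leave the tray with blue under the spout, and leave the wheels, gauge, hex driver and vise where they are.

Things in the scene. Friction and masses are not known exactly. Their poses are not given: they have to be found in the camera images.
- tray (a joint): Open round parts tray, 200 mm across, level on a fixed stand, turning freely either way about its vertical axis (hub); stays where it is left (friction about 0.06 N m). Rad, growing counter-clockwise seen from above; 0 or a whole turn (6.283) puts the blue compartment centred under the spout. Quarter compartments blue, red, yellow, green, counter-clockwise from above, walls and floor so coloured.
- hub (a point): point on the tray's axis at floor level, 20 mm above the table; turns with the tray. z up; x and y run along the dividers; blue is the quarter with x > 0, y > 0. Outer wall and four dividers are 4 mm thick, 40 mm high (tops 60 mm above the table). A grey hub 36 mm across stands here, its top 72 mm above the table.
- blue_bin (a point): middle of the blue compartment's floor, 60 mm from the tray's axis; turns with the tray.
- post0 (a point): middle of the free part of a black upright round post, 14 mm across, on the tray's rim at the outer end of a divider, 98 mm from the tray's axis (the divider between green and blue). This point is 85 mm above the table; the post's top is at 103 mm and the rim around it at 60 mm. For gripping or pushing the tray round.
- post1 (a point): middle of the free part of a black upright round post, 14 mm across, on the tray's rim at the outer end of a divider, 98 mm from the tray's axis (the divider between blue and red). This point is 85 mm above the table; the post's top is at 103 mm and the rim around it at 60 mm. For gripping or pushing the tray round.
- post2 (a point): middle of the free part of a black upright round post, 14 mm across, on the tray's rim at the outer end of a divider, 98 mm from the tray's axis (the divider between red and yellow). This point is 85 mm above the table; the post's top is at 103 mm and the rim around it at 60 mm. For gripping or pushing the tray round.
- post3 (a point): middle of the free part of a black upright round post, 14 mm across, on the tray's rim at the outer end of a divider, 98 mm from the tray's axis (the divider between yellow and green). This point is 85 mm above the table; the post's top is at 103 mm and the rim around it at 60 mm. For gripping or pushing the tray round.
- spout (a point): centre of the lower opening of the chute's square spout, 75 mm above the table and 60 mm from the tray's axis; fixed. The spout is 54 mm wide and 40 mm long (along the chute) inside, its walls 3 mm. The chute is bare aluminium sheet; it and its stand do not move. Tray posts pass underneath it.
- mouth (a point): point on the centre line of the chute's sloping floor, where to tip parts in: 145 mm above the table, 145 mm from the tray's axis, straight outward over the spout, so that mouth to spout is the way the chute runs down (floor slope 25 degrees). The chute is open at its top and outer end.
- chute_end (a point): middle of the floor's edge at the chute's outer, upper end, 25 mm beyond the mouth and 157 mm above the table. The two upright side walls converge from 110 mm apart at this end (95 mm at the mouth) to 54 mm at the spout; their tops and the spout's are 190 mm above the table. A support stands under this end.
- scoop_grip (a point): middle of the upright black handle plate at the rear of the loose red scoop, the place to grip: 12 mm thick (x), 36 mm wide (y), from 28 to 92 mm above the scoop's underside; this point is 62 mm above it. x points to the scoop's open front, z up. The scoop is 95 mm long, 56 mm wide, its side walls 28 mm high; about 120 g.
- scoop_lip (a point): middle of the scoop's front floor edge, over which the balls roll out: 89 mm ahead of (x) and 51 mm below the grip point, 11 mm above the underside. The floor is level, then rises 13 degrees over the last 30 mm, so the front must be tilted down well past that (about 40 degrees) to empty it.
- ball0_center (a point): centre of a loose steel ball, 14 mm across, 11 g, which starts in the scoop and rolls freely
- ball1_center (a point): centre of a loose steel ball, 14 mm across, 11 g, which starts in the scoop and rolls freely
- ball2_center (a point): centre of a loose steel ball, 14 mm across, 11 g, which starts in the scoop and rolls freely
- wheel_a_mid (a point): middle of a black ribbed rubber wheel lying flat, 75 mm across, 34 mm high; bystander
- wheel_b_mid (a point): middle of a second such wheel; bystander
- gauge_mid (a point): middle of a squat orange stepped plastic ride height gauge, 60 by 45 mm, 38 mm high; bystander
- driver_mid (a point): middle of a hex driver lying on the table, red handle 100 mm long and 24 mm thick, steel shaft 90 mm; bystander
- vise: grey bench vise holding a blue shock tower, 150 by 100 mm, 180 mm high, origin under its centre; fixed, does not move; bystander
Mind the look-alikes: they are no part of the job. Of the things shaped like the part that bears scoop_grip, the red one is meant.

How it is judged:
By the outcome, as a careful person would: the job done as asked, in the order asked, and still so for the second after the job is handed in, with the robot touching nothing.
It also fails if it takes over 72 s, if anything falls off the work surface, if the arm or the gripper's body presses on something with over 40 N, if the wrist force passes 120 N, or if a joint passes its speed limit or range.

## Robot

A 6-joint arm with a two-finger parallel gripper is mounted at the origin on the work surface. World frame = base frame: x ahead of the robot, y to its left, z up, the work surface at z = 0. Lengths are in m, angles in rad, forces in N, time in s.
With the tool pointing down it reaches from about 0.3 to 0.875 m from the base axis. Payload 6.4 kg.
Tool frame: the origin (TCP) lies at the very end of the fingers, on their centre line; the grasp point (between the pads) lies 19 mm behind it; z points along the fingers, y is the line along which they close (so a half turn about z gives the same grasp; the last joint's range is limited). The gripper opens to 85 mm and grips with 20 to 120 N. Pads are 22 mm wide; open, the fingers measure 114 mm over their backs; the gripper's body (76 mm by 85 mm) begins 54 mm behind the grasp point. The pads swing forward as they close: fully open they stand 13 mm farther back than shut.
Start: joints at [0.898, 0.181, 1.607, -0, 1.354, -0.206], TCP at [0.259, 0.514, 0.231] pointing down, gripper open.
Joint ranges: [-2.99, 2.99], [-0.89, 2.07], [0.3, 2.58], [-1.14, 4.28], [0, 2.63], [-3.12, 3.12]. Speed limits (rad/s): [2.57, 2.57, 3.01, 3.14, 3.14, 3.14].

## Interface

Orientations are given as a unit quaternion [w, x, y, z].
In Python, from bench import telemetry, camera, ctrl, spotter gives the robot as it stands.
- The arm moves only by the tool send_rows, never from a script. Its argument "series" is a list of rows, each a list of 3 entries, a list of its own where there are three numbers: the turn, a rotation vector about the world's x, y, z in degrees, then the shift along the world's x, y, z in mm, then the closure, from -1 (fully open) to 1 (shut), so that 0 is half open. In form: [[[rx, ry, rz], [dx, dy, dz], gripper], ...]. A call has 1 to 10 rows; each row is the pose to reach, as a shift and turn from the pose commanded when the call began; what a row does not reach only later rows make up. A row lasts 1/8 s, in which the tool goes at most 62.5 mm and 10.7 degrees, less where a joint would pass 70% of its speed; a pose out of reach is approached as far as the arm can. A call with a gripper value outside its range is refused whole. The fingers move at their own pace and stop on an object; the grip force is fixed at half the most. Time passes only in rows, so rows that repeat a pose let the fingers close. It gives the time, the measured TCP pose, the force, the opening and the grip force at its end, in the units of the state.
- telemetry.get_obs(): the state, without advancing time (a new reading comes with each control period).
- camera(name): name is "scene" or "side" or "wrist"; returns a dict with "pixels" (480x640x3 uint8, red, green, blue), "camera_matrix" (3x3 intrinsics, pixels), "dist_coeffs" ([k1, k2, p1, p2, k3] as OpenCV has them; the pictures are not rectified), "xyz" and "orientation" of the camera in the world. Camera axes: x right, y up, looking along -z (the intrinsics and any distortion apply to the point x, -y, -z); pixel columns grow to the right and rows downward; lengths in m; the calibration is good to about 2 mm. A picture is of the moment at which its call begins. There is no depth.
- ctrl.hand_in(): hands the job in; it is judged then, once.
Trained networks look in the newest picture that a camera, given by its name, has taken for a name from the list of things; names that differ only in an ending like _2 or _b are one class to them, and where a whole thing is asked for, a point or a joint stands for the part that bears it (a point fixed in the world has none). Each returns a list of dicts, best first, with "conf" (0 to 1); they miss things now and then, are a little off and sometimes report something else, mostly with a low value. They report only what shows in the picture. A call takes as long as a camera call. They do not tell look-alikes from the thing itself.
- spotter.boxes_of(thing, camera): "xyz" ([x, y, z] in m, in world coordinates, good to about 4 mm: the middle of the surface that is visible of it).
- spotter.landmark_of(thing, camera): "xyz" ([x, y, z] in m, in world coordinates, good to about 4 mm: a listed point, or the origin of a listed thing).
The state is a dict: "time_s": time; "q": joint angles; "dq": joint speeds; "joint_efforts": joint torques, N m; "eef_pos": TCP position; "eef_rot": TCP orientation; "wrist_force": force on the tool from outside, world axes, zero at the start; "torque": the same for the moment, N m; "opening": opening from 0.0 (shut) to 1.0 (fully open); "grasp_force": force on a finger pad.
Only numpy, scipy, OpenCV 4.12 (cv2) and the standard library are available. Lean on these libraries where they do the work, as an engineer would, in place of code of your own. Each camera call takes 0.05 s, during which the arm holds its last target. There are 200 camera calls.

## Working session

There is one attempt and no reset: what is moved stays moved. The work goes in short steps, Python scripts to look and compute and a tool call to move; the robot and the scene stay as the last step left them, time stands still between calls to the robot, and variables do not carry over. Pictures are saved under pics/ and viewed, at most 10 in all, crops included, and the job is handed in when it is done.

Besides the shell and the picture viewer there is one more tool, called by a JSON object that holds its "api" and its "payload". send_rows: Moves the arm, as the interface text tells. Its arguments: {"type":"object","properties":{"series":{"type":"array","items":{"type":"array"}}},"required":["series"]}

```bash
mkdir -p pics; cat > h.py <<'E'
import numpy as np,cv2
from bench import telemetry,camera,ctrl,spotter
def snap(n,f):
    c=camera(n); cv2.imwrite('pics/'+f,c['pixels'][:,:,::-1]); return c
def lm(t,n,k=3):
    for r in spotter.landmark_of(t,n)[:k]: print(n,t,round(r['conf'],2),np.round(np.array(r['xyz'])*1000).tolist())
E
python3 - <<'E'
from h import *
a=[snap(n,n+'0.png') for n in('scene','side')]
for n in('scene','side'):
    for t in ['hub','blue_bin','post0','post1','post2','post3','spout','mouth','chute_end','scoop_grip','scoop_lip','ball0_center','vise','wheel_a_mid','gauge_mid','driver_mid']: lm(t,n,4)
o=telemetry.get_obs();print(o)
E
```

```text
scene hub 0.69 [565.0, -82.0, 17.0]
scene blue_bin 0.87 [621.0, -107.0, 18.0]
scene post0 0.91 [604.0, -169.0, 82.0]
scene post0 0.77 [660.0, -43.0, 80.0]
scene post0 0.73 [529.0, 12.0, 82.0]
scene post0 0.55 [474.0, -119.0, 87.0]
scene post1 0.91 [604.0, -169.0, 82.0]
scene post1 0.77 [660.0, -43.0, 80.0]
scene post1 0.73 [529.0, 12.0, 82.0]
scene post1 0.55 [474.0, -119.0, 87.0]
scene post2 0.91 [604.0, -169.0, 82.0]
scene post2 0.77 [660.0, -43.0, 80.0]
scene post2 0.73 [529.0, 12.0, 82.0]
scene post2 0.55 [474.0, -119.0, 87.0]
scene post3 0.91 [604.0, -169.0, 82.0]
scene post3 0.77 [660.0, -43.0, 80.0]
scene post3 0.73 [529.0, 12.0, 82.0]
scene post3 0.55 [474.0, -119.0, 87.0]
scene spout 0.9 [583.0, -24.0, 77.0]
scene mouth 0.79 [604.0, 58.0, 146.0]
scene chute_end 0.66 [614.0, 84.0, 158.0]
scene chute_end 0.49 [655.0, 344.0, 15.0]
scene scoop_grip 0.92 [489.0, 280.0, 62.0]
scene scoop_grip 0.71 [345.0, 294.0, 63.0]
scene scoop_grip 0.3 [447.0, 293.0, 15.0]
scene scoop_lip 0.84 [402.0, 303.0, 12.0]
scene scoop_lip 0.66 [262.0, 281.0, 9.0]
scene ball0_center 0.61 [654.0, 344.0, 1
[... 1602 characters left out ...]
7, 'q': array([ 8.97677298e-01,  1.80800392e-01,  1.60701206e+00,  2.07645230e-06,
        1.35380723e+00, -2.06309612e-01]), 'dq': array([-1.59794386e-03, -5.50568844e-05, -2.02513131e-04,  1.40122567e-03,
       -1.06274584e-03,  7.59644311e-04]), 'joint_efforts': array([ 1.03440205e-03, -4.44831812e+01, -3.51678050e+01, -2.42949709e-04,
        6.38222446e-04,  2.82527601e-06]), 'eef_pos': array([0.25876504, 0.51349034, 0.2312824 ]), 'eef_rot': array([-6.66965711e-06,  2.31291464e-01,  9.72884504e-01, -1.17959649e-05]), 'wrist_force': array([ 0.56580469, -0.1827622 ,  0.58999743]), 'torque': array([ 0.03151303, -0.00607946, -0.00902959]), 'grasp_force': 0.0, 'opening': 1.0031352617716343}
```

View pics/scene0.png

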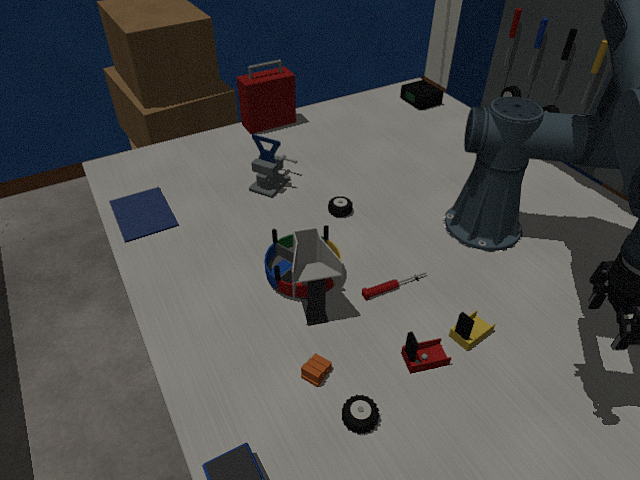

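View pics/side0.png

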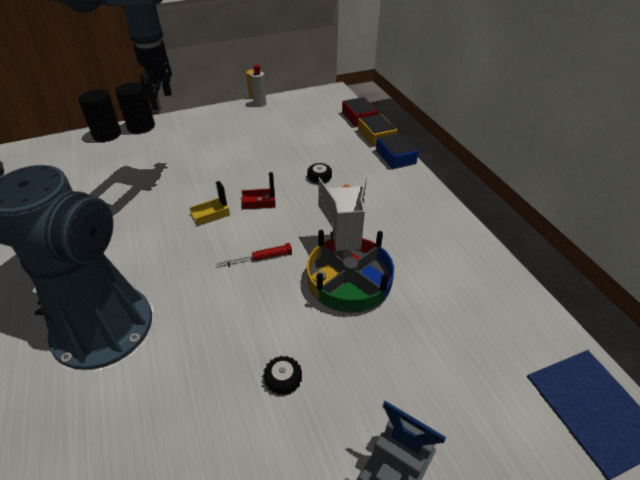

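Look-alikes for the scoop are the red one (scene px 425,352; side 258,197) and the yellow one (scene 472,328; side 210,210), and red is the one described. The tray is at scene (303,265), with blue on its left at about -22° in the world frame. The chute lies along +74°, so the tray needs about +97°. The driver's red handle (380,290) is not a scoop. I'll check the choice in one crop.

```bash
python3 - <<'E'
import cv2
i=cv2.imread('pics/scene0.png')[215:385,250:505]
cv2.imwrite('pics/crop0.png',cv2.resize(i,None,fx=3,fy=3,interpolation=cv2.INTER_CUBIC))
E
```

```text
(no output)
```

View pics/crop0.png

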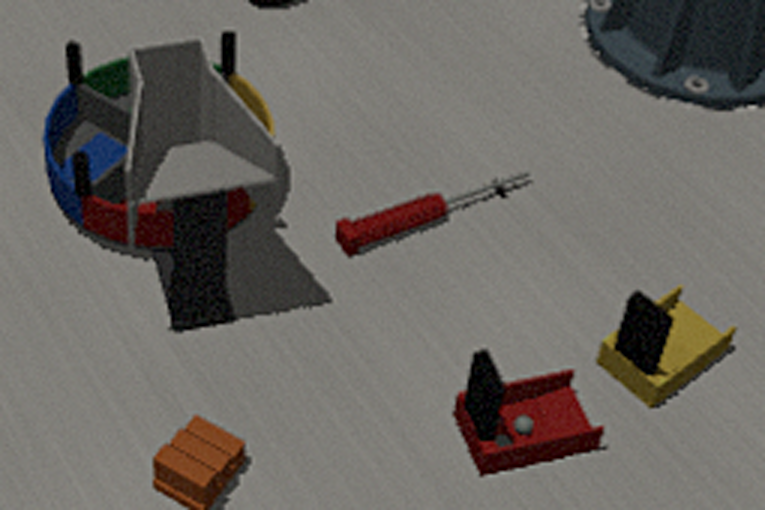

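{"api": "send_rows", "payload": {"series": [[[0,0,-10],[10,-40,0],-1],[[0,0,-20],[30,-100,0],-1],[[0,0,-30],[50,-160,0],-1],[[0,0,-40],[70,-220,0],-1],[[0,0,-50],[90,-280,0],-1],[[0,0,-60],[110,-340,0],-1],[[0,0,-70],[130,-400,0],-1],[[0,0,-80],[150,-460,0],-1],[[0,0,-90],[175,-510,0],-0.3],[[0,0,-100],[195,-560,0],-0.3]]}}

```text
time_s: 2.95
eef_pos: [0.4545, -0.0488, 0.2317]
eef_rot: [0.0, 0.895, 0.445, 0.0]
wrist_force: [0.1, -0.6, -0.4]
opening: 0.649
grasp_force: 0.0
```

The crop shows the red scoop (handle at 485,395, a ball at 522,424) and blue on the left side of the tray. The choice stands, so I'll go above the near post.

{"api": "send_rows", "payload": {"series": [[[0,0,-10],[10,-40,0],-0.3],[[0,0,-20],[20,-69,-20],-0.3],[[0,0,-30],[21,-69,-50],-0.3],[[0,0,-30],[21,-69,-80],-0.3],[[0,0,-30],[21,-69,-80],-0.3]]}}

```text
time_s: 3.58
eef_pos: [0.473, -0.1147, 0.1492]
eef_rot: [-0.002, 0.979, 0.201, -0.002]
wrist_force: [-0.8, 0.5, 0.3]
opening: 0.647
grasp_force: 0.0
```

```bash
python3 - <<'E'
from h import *
snap('wrist','w1.png')
for t in ['post0','hub','blue_bin','spout']: lm(t,'wrist',4)
for n in ('scene','side'):
    camera(n)
    for t in ['post0','hub','spout','mouth','chute_end','blue_bin']: lm(t,n,4)
print(telemetry.get_obs()['eef_pos'])
E
```

```text
wrist post0 0.7 [532.0, 9.0, 83.0]
wrist post0 0.57 [603.0, -172.0, 82.0]
wrist blue_bin 0.86 [622.0, -106.0, 14.0]
scene post0 0.98 [530.0, 9.0, 83.0]
scene post0 0.85 [605.0, -171.0, 80.0]
scene post0 0.85 [660.0, -44.0, 77.0]
scene post0 0.81 [474.0, -119.0, 83.0]
scene hub 0.92 [564.0, -80.0, 17.0]
scene hub 0.17 [599.0, -170.0, 84.0]
scene spout 0.96 [586.0, -22.0, 76.0]
scene mouth 0.84 [607.0, 58.0, 148.0]
scene chute_end 0.76 [614.0, 81.0, 159.0]
scene chute_end 0.71 [619.0, -105.0, 18.0]
scene chute_end 0.36 [564.0, -80.0, 13.0]
scene blue_bin 0.83 [620.0, -108.0, 20.0]
side post0 0.95 [531.0, 11.0, 86.0]
side post0 0.87 [605.0, -170.0, 87.0]
side post0 0.61 [653.0, -46.0, 86.0]
side post0 0.17 [406.0, 307.0, 10.0]
side hub 0.65 [652.0, -44.0, 83.0]
side hub 0.58 [564.0, -79.0, 20.0]
side spout 0.7 [585.0, -21.0, 77.0]
side mouth 0.93 [611.0, 58.0, 144.0]
side chute_end 0.69 [609.0, 82.0, 153.0]
side chute_end 0.4 [528.0, 12.0, 83.0]
side blue_bin 0.86 [623.0, -106.0, 22.0]
[ 0.47473403 -0.11548905  0.15124587]
```

View pics/w1.png

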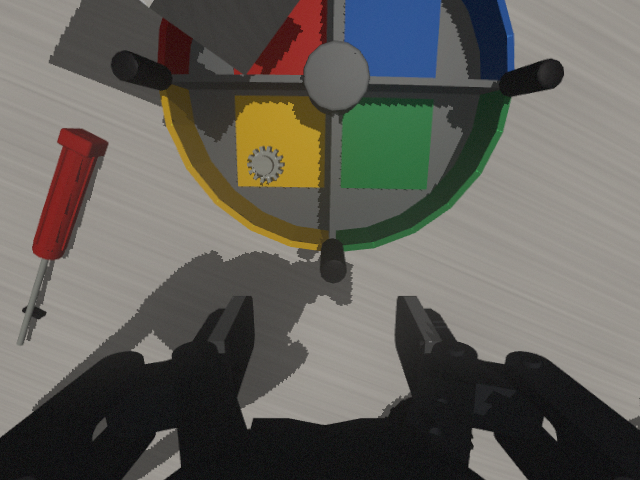

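The wrist view shows the near post (333,260) centred between the fingers, on the yellow/green divider, with a gear lying in yellow. I'll descend and grip.

{"api": "send_rows", "payload": {"series": [[[0,0,0],[1,-3,-25],-0.3],[[0,0,0],[1,-3,-55],-0.3],[[0,0,0],[1,-3,-79],-0.3],[[0,0,0],[1,-3,-79],0.3],[[0,0,0],[1,-3,-79],1],[[0,0,0],[1,-3,-79],1],[[0,0,0],[1,-3,-79],1],[[0,0,0],[1,-3,-79],1],[[0,0,0],[1,-3,-79],1]]}}

```text
time_s: 5.65
eef_pos: [0.4766, -0.119, 0.0735]
eef_rot: [0.001, 0.979, 0.202, 0.001]
wrist_force: [-2.0, 0.4, 6.2]
opening: 0.141
grasp_force: 58.8
```

```bash
python3 - <<'E'
import numpy as np
h=98
for k in range(1,21):
    a=96.6*k/20; f=lambda d:98*np.array([np.cos(np.radians(d)),np.sin(np.radians(d))])
    print(k,round(a,1),np.round(f(202.3+a)-f(202.3),1))
E
```

```text
1 4.8 [ 3.5 -7.5]
2 9.7 [  7.5 -14.7]
3 14.5 [ 12.2 -21.5]
4 19.3 [ 17.4 -27.9]
5 24.1 [ 23.1 -33.8]
6 29.0 [ 29.4 -39.3]
7 33.8 [ 36.  -44.2]
8 38.6 [ 43.1 -48.5]
9 43.5 [ 50.5 -52.2]
10 48.3 [ 58.1 -55.2]
11 53.1 [ 66.  -57.7]
12 58.0 [ 74.1 -59.4]
13 62.8 [ 82.3 -60.5]
14 67.6 [ 90.5 -60.8]
15 72.5 [ 98.8 -60.5]
16 77.3 [107.  -59.4]
17 82.1 [115.1 -57.7]
18 86.9 [123.  -55.3]
19 91.8 [130.6 -52.3]
20 96.6 [138.  -48.6]
```

Gripped, with an opening of 12 mm and 59 N. I'll turn the first half.

{"api": "send_rows", "payload": {"series": [[[0,0,4.8],[3.5,-7.5,0],1],[[0,0,9.7],[7.5,-14.7,0],1],[[0,0,14.5],[12.2,-21.5,0],1],[[0,0,19.3],[17.4,-27.9,0],1],[[0,0,24.1],[23.1,-33.8,0],1],[[0,0,29],[29.4,-39.3,0],1],[[0,0,33.8],[36,-44.2,0],1],[[0,0,38.6],[43.1,-48.5,0],1],[[0,0,43.5],[50.5,-52.2,0],1],[[0,0,48.3],[58.1,-55.2,0],1]]}}

```text
time_s: 6.9
eef_pos: [0.5351, -0.1734, 0.0735]
eef_rot: [0.001, 0.811, 0.586, 0.001]
wrist_force: [1.1, 4.5, 5.9]
opening: 0.144
grasp_force: 59.0
```

{"api": "send_rows", "payload": {"series": [[[0,0,4.8],[7.9,-2.5,0],1],[[0,0,9.7],[16,-4.2,0],1],[[0,0,14.5],[24.2,-5.3,0],1],[[0,0,19.3],[32.4,-5.6,0],1],[[0,0,24.2],[40.7,-5.3,0],1],[[0,0,29],[48.9,-4.2,0],1],[[0,0,33.8],[57,-2.5,0],1],[[0,0,38.6],[64.9,-0.1,0],1],[[0,0,43.5],[72.5,2.9,0],1],[[0,0,48.3],[79.9,6.6,0],1]]}}

```text
time_s: 8.15
eef_pos: [0.6142, -0.1659, 0.0735]
eef_rot: [-0.0, 0.5, 0.866, 0.001]
wrist_force: [-4.3, 5.1, 8.5]
opening: 0.139
grasp_force: 59.2
```

```bash
python3 - <<'E'
from h import *
for n in ('scene','side'):
    camera(n)
    for t in ['post0','hub','spout','blue_bin']: lm(t,n,4)
o=telemetry.get_obs();print(o['eef_pos'],o['wrist_force'],o['opening'])
E
```

```text
scene post0 0.97 [522.0, 6.0, 78.0]
scene post0 0.91 [651.0, -31.0, 82.0]
scene post0 0.87 [614.0, -168.0, 87.0]
scene post0 0.86 [480.0, -130.0, 84.0]
scene hub 0.49 [397.0, 69.0, 15.0]
scene spout 0.93 [585.0, -22.0, 74.0]
scene spout 0.19 [490.0, 281.0, 63.0]
scene blue_bin 0.79 [582.0, -26.0, 17.0]
side post0 0.95 [615.0, -166.0, 84.0]
side post0 0.87 [516.0, 4.0, 87.0]
side post0 0.6 [480.0, -129.0, 81.0]
side post0 0.59 [652.0, -32.0, 87.0]
side hub 0.96 [563.0, -82.0, 19.0]
side hub 0.35 [398.0, 75.0, 10.0]
side hub 0.18 [655.0, -33.0, 84.0]
side spout 0.92 [581.0, -23.0, 75.0]
side blue_bin 0.72 [585.0, -23.0, 20.0]
[ 0.61423247 -0.16587827  0.07354758] [-1.65020617  5.44761643  7.31396986] 0.14106879577460615
```

The tray now has blue at about 74.4° against the spout at 73.9°, which is close enough. I'll release it, rise, and go over to the red scoop.

{"api": "send_rows", "payload": {"series": [[[0,0,0],[0,0,0],-0.3],[[0,0,0],[0,0,0],-0.3],[[0,0,0],[0,0,0],-0.3],[[0,0,0],[0,0,30],-0.3],[[0,0,0],[0,0,80],-0.3],[[0,0,0],[0,0,130],-0.3],[[0,0,-8],[-40,20,170],-0.3],[[0,0,-16],[-90,50,170],-0.3],[[0,0,-24],[-130,90,170],-0.3],[[0,0,-32],[-140,150,170],-0.3]]}}

```text
time_s: 9.9
eef_pos: [0.472, -0.017, 0.2424]
eef_rot: [0.0, 0.723, 0.691, -0.0]
wrist_force: [0.5, 0.2, -0.4]
opening: 0.652
grasp_force: 0.0
```

{"api": "send_rows", "payload": {"series": [[[0,0,-6],[0,50,0],-0.3],[[0,0,-13],[0,110,0],-0.3],[[0,0,-13],[0,170,0],-0.3],[[0,0,-13],[10,230,-10],-0.3],[[0,0,-13],[18,280,-50],-0.3],[[0,0,-13],[18,297,-90],-0.3],[[0,0,-13],[18,297,-90],-0.3]]}}

```text
time_s: 10.78
eef_pos: [0.4888, 0.2801, 0.1485]
eef_rot: [-0.001, 0.793, 0.609, -0.004]
wrist_force: [0.2, -1.4, -0.2]
opening: 0.652
grasp_force: 0.0
```

```bash
python3 - <<'E'
from h import *
snap('wrist','w2.png')
for t in ['scoop_grip','scoop_lip','ball0_center']: lm(t,'wrist',4)
for n in ('scene','side'):
    camera(n)
    for t in ['scoop_grip','scoop_lip','ball0_center','post0','blue_bin']: lm(t,n,4)
o=telemetry.get_obs();print(o['eef_pos'],o['eef_rot'],o['q'])
E
```

```text
wrist scoop_grip 0.94 [490.0, 279.0, 62.0]
wrist scoop_grip 0.77 [351.0, 297.0, 63.0]
wrist scoop_lip 0.63 [400.0, 304.0, 15.0]
wrist scoop_lip 0.6 [262.0, 280.0, 13.0]
scene scoop_grip 0.78 [346.0, 293.0, 62.0]
scene scoop_grip 0.73 [490.0, 281.0, 60.0]
scene scoop_lip 0.58 [262.0, 280.0, 10.0]
scene scoop_lip 0.56 [402.0, 304.0, 13.0]
scene ball0_center 0.69 [450.0, 293.0, 10.0]
scene post0 0.66 [519.0, 6.0, 81.0]
scene post0 0.63 [612.0, -168.0, 86.0]
scene post0 0.61 [480.0, -128.0, 81.0]
scene post0 0.57 [651.0, -34.0, 81.0]
scene blue_bin 0.73 [581.0, -25.0, 19.0]
side scoop_grip 0.94 [492.0, 284.0, 61.0]
side scoop_grip 0.83 [344.0, 296.0, 64.0]
side scoop_lip 0.7 [582.0, -24.0, 78.0]
side scoop_lip 0.68 [404.0, 302.0, 8.0]
side scoop_lip 0.58 [258.0, 286.0, 9.0]
side post0 0.95 [518.0, 5.0, 87.0]
side post0 0.88 [655.0, -32.0, 85.0]
side post0 0.77 [483.0, -129.0, 80.0]
side post0 0.6 [613.0, -165.0, 85.0]
side blue_bin 0.95 [583.0, -26.0, 17.0]
[0.49173258 0.27990702 0.15227552] [-1.75445961e-05  7.94105273e-01  6.07780235e-01 -2.79482228e-05] [3.07747430e-01 2.43610444e-01 1.70102480e+00 1.51289571e-05
 1.19702188e+00 5.72013656e-01]
```

View pics/w2.png

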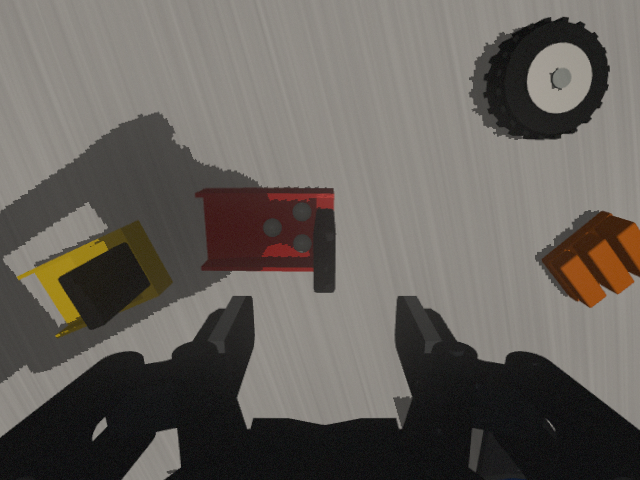

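The wrist view shows the red scoop's handle edge-on at (325,250), lined up between the fingers, and three balls at its rear around (290,228). The yellow scoop is well left. I'll descend and grip.

{"api": "send_rows", "payload": {"series": [[[0,0,0],[-1,1,-40],-0.3],[[0,0,0],[-1,1,-75],-0.3],[[0,0,0],[-1,1,-105],-0.3],[[0,0,0],[-1,1,-105],-0.3],[[0,0,0],[-1,1,-105],0.3],[[0,0,0],[-1,1,-105],0.6],[[0,0,0],[-1,1,-105],1],[[0,0,0],[-1,1,-105],1],[[0,0,0],[-1,1,-105],1]]}}

```text
time_s: 12.7
eef_pos: [0.4919, 0.2813, 0.0487]
eef_rot: [0.0, 0.794, 0.608, 0.001]
wrist_force: [0.2, 0.3, 6.4]
opening: 0.132
grasp_force: 59.3
```

{"api": "send_rows", "payload": {"series": [[[0,0,0],[0,0,3],1],[[0,0,0],[0,0,12],1],[[0,0,0],[0,0,27],1],[[0,0,0],[0,0,45],1],[[0,0,0],[0,0,65],1],[[0,0,0],[0,0,85],1],[[0,0,0],[0,0,105],1],[[0,0,0],[0,0,120],1],[[0,0,0],[0,0,130],1]]}}

```text
time_s: 13.82
eef_pos: [0.4911, 0.281, 0.1788]
eef_rot: [0.0, 0.794, 0.608, 0.001]
wrist_force: [0.7, -0.8, -1.8]
opening: 0.131
grasp_force: 58.4
```

```bash
python3 - <<'E'
from h import *
snap('wrist','w3.png')
for n in ('scene','side'):
    c=camera(n); 
    for t in ['scoop_grip','scoop_lip','ball0_center']: lm(t,n,4)
E
```

```text
scene scoop_grip 0.7 [346.0, 294.0, 61.0]
scene scoop_grip 0.57 [685.0, 204.0, 22.0]
scene scoop_grip 0.56 [492.0, 282.0, 192.0]
scene scoop_lip 0.91 [405.0, 306.0, 140.0]
scene scoop_lip 0.61 [262.0, 281.0, 9.0]
scene ball0_center 0.52 [474.0, 298.0, 141.0]
side scoop_grip 0.64 [346.0, 296.0, 63.0]
side scoop_grip 0.63 [495.0, 283.0, 186.0]
side scoop_lip 0.71 [260.0, 283.0, 10.0]
side scoop_lip 0.62 [405.0, 299.0, 138.0]
side ball0_center 0.57 [478.0, 298.0, 142.0]
```

View pics/w3.png

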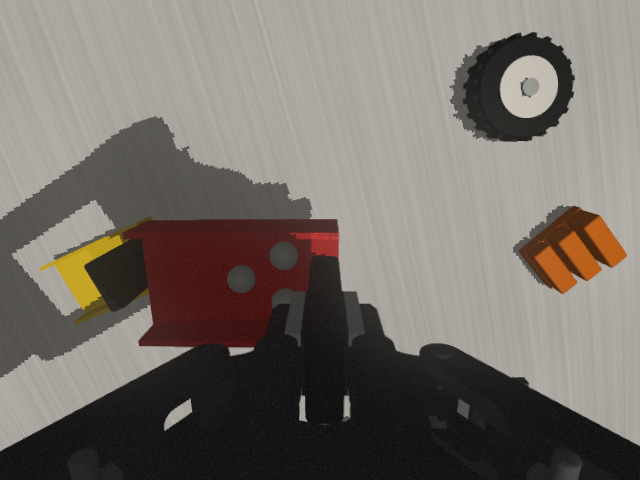

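The scoop is lifted level with all three balls aboard (at 283,255, 241,279 and 283,297). I'll plan the carry with the front slightly up, then the pour with the lip held still.

```bash
cat > plan.py <<'E'
import numpy as np,json,sys
from scipy.spatial.transform import Rotation as R
th0=165; thf=253.9
ss=lambda s:s*s*(3-2*s)
def rot(yaw,tilt): return R.from_euler('z',yaw,degrees=True)*R.from_euler('y',tilt,degrees=True)
def rows(poses,g=1):  # poses: first is start
    (p0,r0)=poses[0]
    for i in range(0,len(poses)-1,10):
        p0,r0=poses[i]
        print(json.dumps([[np.round((r*r0.inv()).as_rotvec(degrees=True),1).tolist(),np.round(np.array(p)-p0,0).tolist(),g] for p,r in poses[i+1:i+11]]))
def lip2tcp(L,yaw,t): return np.array(L)-rot(yaw,t).apply([89,0,-38])
E
python3 - <<'E'
from plan import *
A=np.array([491,281,179]);B=np.array([632,146,260])
P=[(A+(B-A)*np.r_[ss(k/20),ss(k/20),ss(min(1,k/14))],rot(th0+(thf-th0)*ss(k/20),-8*min(1,k/8))) for k in range(21)]
rows(P)
E
```

```text
[[[0.3, 1.0, 0.6], [1.0, -1.0, 1.0], 1], [[0.5, 1.9, 2.5], [4.0, -4.0, 4.0], 1], [[0.6, 2.9, 5.4], [9.0, -8.0, 10.0], 1], [[0.7, 3.9, 9.2], [15.0, -14.0, 16.0], 1], [[0.7, 5.0, 13.9], [22.0, -21.0, 24.0], 1], [[0.6, 6.0, 19.2], [30.0, -29.0, 32.0], 1], [[0.3, 7.0, 25.0], [40.0, -38.0, 40.0], 1], [[-0.1, 8.1, 31.2], [50.0, -48.0, 49.0], 1], [[-0.6, 8.1, 37.7], [60.0, -57.0, 57.0], 1], [[-1.0, 8.1, 44.4], [70.0, -68.0, 65.0], 1]]
[[[-0.0, 0.0, 6.6], [11.0, -10.0, 6.0], 1], [[0.0, -0.0, 13.2], [21.0, -20.0, 12.0], 1], [[0.0, 0.0, 19.4], [31.0, -29.0, 15.0], 1], [[-0.0, 0.0, 25.2], [40.0, -38.0, 16.0], 1], [[0.0, -0.0, 30.6], [48.0, -46.0, 16.0], 1], [[-0.0, 0.0, 35.2], [56.0, -53.0, 16.0], 1], [[0.0, 0.0, 39.0], [62.0, -59.0, 16.0], 1], [[-0.0, -0.0, 42.0], [67.0, -64.0, 16.0], 1], [[0.0, -0.0, 43.8], [69.0, -67.0, 16.0], 1], [[0.0, 0.0, 44.5], [70.0, -68.0, 16.0], 1]]
```

{"api": "send_rows", "payload": {"series": [[[0.3,1.0,0.6],[1,-1,1],1],[[0.5,1.9,2.5],[4,-4,4],1],[[0.6,2.9,5.4],[9,-8,10],1],[[0.7,3.9,9.2],[15,-14,16],1],[[0.7,5.0,13.9],[22,-21,24],1],[[0.6,6.0,19.2],[30,-29,32],1],[[0.3,7.0,25.0],[40,-38,40],1],[[-0.1,8.1,31.2],[50,-48,49],1],[[-0.6,8.1,37.7],[60,-57,57],1],[[-1.0,8.1,44.4],[70,-68,65],1]]}}

```text
time_s: 15.52
eef_pos: [0.5613, 0.2125, 0.2423]
eef_rot: [-0.035, 0.502, 0.862, -0.06]
wrist_force: [-0.3, 0.1, -1.3]
opening: 0.137
grasp_force: 58.5
```

{"api": "send_rows", "payload": {"series": [[[0,0,6.6],[11,-10,6],1],[[0,0,13.2],[21,-20,12],1],[[0,0,19.4],[31,-29,15],1],[[0,0,25.2],[40,-38,16],1],[[0,0,30.6],[48,-46,16],1],[[0,0,35.2],[56,-53,16],1],[[0,0,39],[62,-59,16],1],[[0,0,42],[67,-64,16],1],[[0,0,43.8],[69,-67,16],1],[[0,0,44.5],[70,-68,16],1]]}}

```text
time_s: 16.77
eef_pos: [0.6308, 0.1447, 0.2581]
eef_rot: [-0.01, 0.14, 0.988, -0.069]
wrist_force: [-0.0, 0.7, -1.6]
opening: 0.13
grasp_force: 58.5
```

```bash
python3 - <<'E'
from h import *
from plan import *
for n in ('scene','side'):
    c=camera(n)
    for t in ['scoop_grip','scoop_lip','ball0_center','mouth','chute_end']: lm(t,n,3)
o=telemetry.get_obs();print(o['eef_pos'],o['eef_rot'],np.degrees(o['q']).round(),o['opening'])
# tool z and y axes
q=o['eef_rot'];r=R.from_quat(np.r_[q[1:],q[0]]).as_matrix();print(r.round(3))
T0=np.array([632,146,260.]);yaw=thf
S=[(T0,rot(yaw,-8))]
L0=np.array([607,60.6,0])
N=30
for k in range(1,N+1):
    s=k/N; t=-8+60*s; z=215+(166-215)*min(1,k/12)
    f=min(1,k/5)
    S.append(((1-f)*T0+f*lip2tcp(L0+[0,0,z],yaw,t),rot(yaw,t)))
rows(S)
E
```

```text
scene scoop_grip 0.73 [630.0, 148.0, 269.0]
scene scoop_grip 0.63 [346.0, 293.0, 61.0]
scene scoop_grip 0.41 [611.0, -168.0, 85.0]
scene scoop_lip 0.84 [605.0, 54.0, 232.0]
scene scoop_lip 0.67 [262.0, 277.0, 11.0]
scene ball0_center 0.27 [684.0, 208.0, 23.0]
scene mouth 0.94 [604.0, 57.0, 146.0]
scene mouth 0.52 [651.0, -31.0, 82.0]
scene mouth 0.29 [603.0, 55.0, 234.0]
scene chute_end 0.63 [617.0, 81.0, 159.0]
scene chute_end 0.2 [471.0, -496.0, 8.0]
side scoop_grip 0.81 [350.0, 294.0, 64.0]
side scoop_grip 0.71 [636.0, 149.0, 271.0]
side scoop_grip 0.33 [643.0, 122.0, 219.0]
side scoop_lip 0.84 [259.0, 283.0, 8.0]
side scoop_lip 0.66 [608.0, 56.0, 230.0]
side scoop_lip 0.34 [642.0, 124.0, 218.0]
side ball0_center 0.53 [610.0, 135.0, 226.0]
side mouth 0.92 [606.0, 58.0, 145.0]
side chute_end 0.97 [606.0, 82.0, 152.0]
[0.6307291  0.14496791 0.25831191] [-0.00981192  0.14030672  0.98767385 -0.06868856] [  6.  21.  76.  -7.  86. -67.] 0.1287246370590359
[[-0.96   0.276 -0.039]
 [ 0.279  0.951 -0.133]
 [ 0.    -0.138 -0.99 ]]
[[[1.9, -0.6, -0.0], [0.0, 1.0, -4.0], 1], [[3.8, -1.1, -0.0
[... 570 characters left out ...]
.8, -0.0], [-3.0, -10.0, 5.0], 1], [[11.5, -3.3, 0.0], [-4.0, -13.0, 7.0], 1], [[13.5, -3.9, -0.0], [-4.0, -15.0, 9.0], 1], [[15.4, -4.4, 0.0], [-5.0, -18.0, 11.0], 1], [[17.3, -5.0, 0.0], [-6.0, -20.0, 14.0], 1], [[19.2, -5.5, -0.0], [-7.0, -23.0, 16.0], 1]]
[[[1.9, -0.6, 0.0], [-1.0, -3.0, 2.0], 1], [[3.8, -1.1, 0.0], [-2.0, -5.0, 4.0], 1], [[5.8, -1.7, 0.0], [-2.0, -8.0, 5.0], 1], [[7.7, -2.2, 0.0], [-3.0, -11.0, 7.0], 1], [[9.6, -2.8, -0.0], [-4.0, -14.0, 8.0], 1], [[11.5, -3.3, 0.0], [-5.0, -17.0, 10.0], 1], [[13.5, -3.9, -0.0], [-6.0, -20.0, 11.0], 1], [[15.4, -4.4, -0.0], [-7.0, -23.0, 12.0], 1], [[17.3, -5.0, 0.0], [-8.0, -26.0, 13.0], 1], [[19.2, -5.5, 0.0], [-8.0, -29.0, 14.0], 1]]
```

{"api": "send_rows", "payload": {"series": [[[1.9,-0.6,0],[0,1,-4],1],[[3.8,-1.1,0],[0,1,-9],1],[[5.8,-1.7,0],[0,1,-13],1],[[7.7,-2.2,0],[0,0,-19],1],[[9.6,-2.8,0],[-1,-1,-24],1],[[11.5,-3.3,0],[-1,-3,-25],1],[[13.5,-3.9,0],[-2,-4,-26],1],[[15.4,-4.4,0],[-2,-6,-28],1],[[17.3,-5,0],[-3,-8,-29],1],[[19.2,-5.5,0],[-3,-9,-30],1]]}}

```text
time_s: 18.62
eef_pos: [0.6277, 0.1357, 0.2283]
eef_rot: [0.014, 0.14, 0.985, 0.105]
wrist_force: [-1.0, -0.5, -2.0]
opening: 0.133
grasp_force: 58.5
```

{"api": "send_rows", "payload": {"series": [[[1.9,-0.6,0],[-1,-2,0],1],[[3.8,-1.1,0],[-1,-4,0],1],[[5.8,-1.7,0],[-2,-6,3],1],[[7.7,-2.2,0],[-2,-8,5],1],[[9.6,-2.8,0],[-3,-10,8],1],[[11.5,-3.3,0],[-4,-13,10],1],[[13.5,-3.9,0],[-4,-15,12],1],[[15.4,-4.4,0],[-5,-18,14],1],[[17.3,-5,0],[-6,-20,17],1],[[19.2,-5.5,0],[-7,-23,19],1]]}}

```text
time_s: 19.88
eef_pos: [0.6207, 0.1127, 0.2476]
eef_rot: [0.038, 0.135, 0.951, 0.274]
wrist_force: [0.4, 0.6, -0.4]
opening: 0.134
grasp_force: 58.6
```

{"api": "send_rows", "payload": {"series": [[[1.9,-0.6,0],[-1,-3,2],1],[[3.8,-1.1,0],[-2,-5,4],1],[[5.8,-1.7,0],[-2,-8,5],1],[[7.7,-2.2,0],[-3,-11,7],1],[[9.6,-2.8,0],[-4,-14,8],1],[[11.5,-3.3,0],[-5,-17,10],1],[[13.5,-3.9,0],[-6,-20,11],1],[[15.4,-4.4,0],[-7,-23,12],1],[[17.3,-5,0],[-8,-26,13],1],[[19.2,-5.5,0],[-8,-29,14],1]]}}

```text
time_s: 21.12
eef_pos: [0.6127, 0.0837, 0.2613]
eef_rot: [0.06, 0.126, 0.89, 0.435]
wrist_force: [-0.4, 0.1, -1.3]
opening: 0.131
grasp_force: 58.6
```

```bash
python3 - <<'E'
from h import *
for n in ('scene','side'):
    c=snap(n,n+'1.png')
    for t in ['scoop_grip','scoop_lip','ball0_center','blue_bin']: lm(t,n,4)
a=cv2.imread('pics/scene1.png')[180:340,220:380];b=cv2.imread('pics/side1.png')[150:310,280:440]
cv2.imwrite('pics/c1.png',cv2.resize(np.hstack([a,b]),(800,400),interpolation=cv2.INTER_CUBIC))
o=telemetry.get_obs();print(o['eef_pos'],o['eef_rot'],np.degrees(o['q']).round(),o['wrist_force'])
E
```

```text
scene scoop_grip 0.91 [611.0, 73.0, 270.0]
scene scoop_grip 0.85 [345.0, 293.0, 61.0]
scene scoop_lip 0.87 [260.0, 281.0, 9.0]
scene scoop_lip 0.58 [600.0, 59.0, 168.0]
scene ball0_center 0.66 [521.0, 8.0, 79.0]
scene blue_bin 0.8 [580.0, -27.0, 17.0]
side scoop_grip 0.83 [346.0, 296.0, 66.0]
side scoop_grip 0.77 [615.0, 76.0, 267.0]
side scoop_grip 0.19 [398.0, 74.0, 9.0]
side scoop_lip 0.65 [608.0, 59.0, 166.0]
side scoop_lip 0.58 [262.0, 286.0, 10.0]
side blue_bin 0.78 [585.0, -23.0, 13.0]
[0.61278759 0.0841305  0.26147537] [0.06002369 0.1260481  0.89011709 0.43382093] [ -28.   15.   98.   51.   85. -115.] [-0.28794133  0.70399656 -2.18109852]
```

View pics/c1.png

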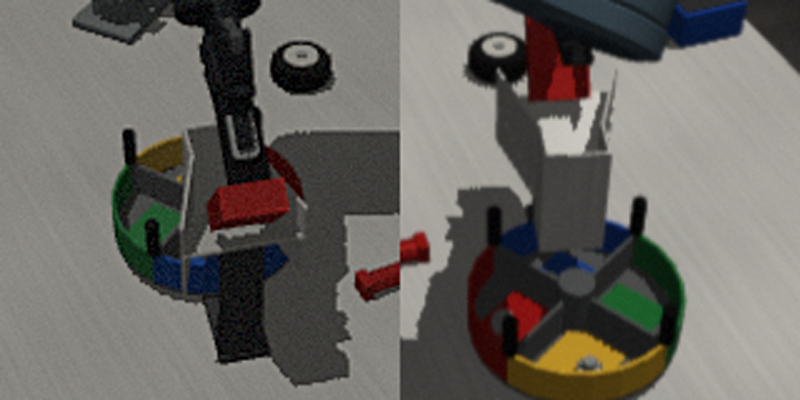

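No balls are visible outside the chute and the scoop's interior looks empty (crop 555,75). I'll level the scoop while backing out, then check both the scoop and the bin.

{"api": "send_rows", "payload": {"series": [[[-5,1.4,0],[2,6,5],1],[[-10,2.9,0],[4,12,10],1],[[-15,4.3,0],[6,18,15],1],[[-20,5.8,0],[8,25,18],1],[[-25,7.2,0],[10,31,20],1],[[-30,8.6,0],[12,37,20],1],[[-35,10.1,0],[14,43,20],1],[[-40,11.5,0],[16,50,20],1],[[-45,13,0],[18,56,20],1],[[-50,14.4,0],[20,66,20],1]]}}

```text
time_s: 22.88
eef_pos: [0.6328, 0.1504, 0.2817]
eef_rot: [-0.001, 0.141, 0.99, -0.002]
wrist_force: [0.6, 0.6, -0.7]
opening: 0.135
grasp_force: 58.6
```

{"api": "send_rows", "payload": {"series": [[[0,0,-5],[-10,15,0],1],[[0,0,-14],[-25,35,0],1],[[0,0,-23],[-45,55,-5],1],[[0,0,-32],[-65,75,-15],1],[[0,0,-41],[-85,95,-30],1],[[0,0,-50],[-105,110,-50],1],[[0,0,-59],[-120,120,-70],1],[[0,0,-68],[-132,126,-90],1],[[0,0,-77],[-140,130,-110],1],[[0,0,-86],[-142,131,-120],1]]}}

```text
time_s: 24.12
eef_pos: [0.4892, 0.2814, 0.1601]
eef_rot: [-0.002, 0.78, 0.626, -0.001]
wrist_force: [-0.2, -0.1, -1.1]
opening: 0.133
grasp_force: 58.8
```

```bash
python3 - <<'E'
from h import *
from plan import R
o=telemetry.get_obs()
q=o['eef_rot'];r=R.from_quat(np.r_[q[1:],q[0]]).as_matrix();print(o['eef_pos'],r.round(3))
w=camera('wrist')['pixels']; 
im={}
for n in ('scene','side'):
    im[n]=camera(n)['pixels']
    for t in ['ball0_center','scoop_lip','scoop_grip']: lm(t,n,4)
a=cv2.resize(w,(400,300),interpolation=cv2.INTER_AREA); b=cv2.resize(im['side'][210:315,290:430],(400,300),interpolation=cv2.INTER_CUBIC); c=cv2.resize(im['scene'][215:320,250:390],(400,300),interpolation=cv2.INTER_CUBIC)
cv2.imwrite('pics/c2.png',np.vstack([np.hstack([a,b]),np.hstack([c,c*0])])[:,:,::-1])
E
```

```text
[0.48921397 0.28137984 0.1600538 ] [[ 0.216  0.976 -0.003]
 [ 0.976 -0.216  0.002]
 [ 0.001 -0.004 -1.   ]]
scene scoop_lip 0.75 [261.0, 280.0, 8.0]
scene scoop_lip 0.62 [397.0, 300.0, 122.0]
scene scoop_grip 0.87 [487.0, 280.0, 173.0]
scene scoop_grip 0.83 [345.0, 292.0, 64.0]
side ball0_center 0.56 [583.0, -23.0, 77.0]
side ball0_center 0.48 [565.0, -84.0, 19.0]
side scoop_lip 0.83 [260.0, 284.0, 9.0]
side scoop_lip 0.74 [586.0, -23.0, 20.0]
side scoop_lip 0.57 [407.0, 298.0, 124.0]
side scoop_lip 0.45 [398.0, 74.0, 10.0]
side scoop_grip 0.78 [348.0, 295.0, 63.0]
side scoop_grip 0.72 [496.0, 280.0, 174.0]
```

View pics/c2.png

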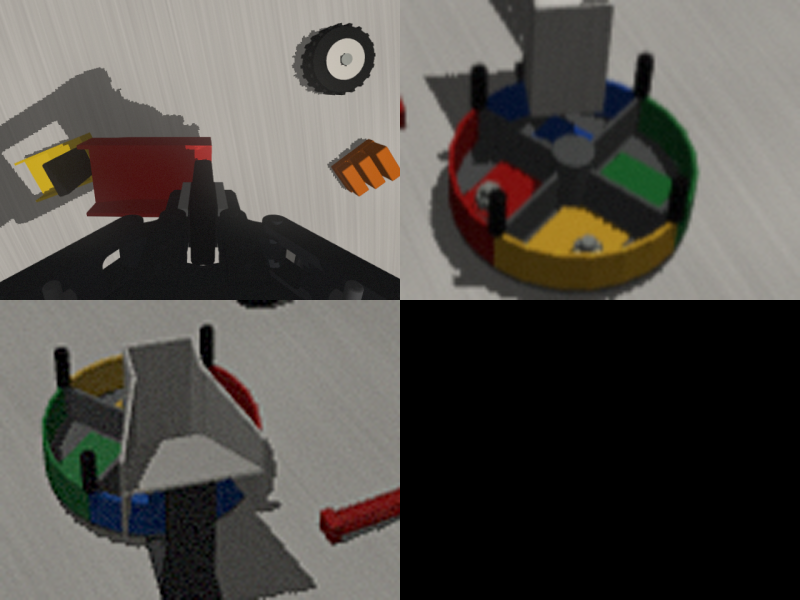

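The scoop is empty and the chute floor is clear. A grey object lies in red at (488,195), which I'll check from close by after setting the scoop down.

{"api": "send_rows", "payload": {"series": [[[0,0,0],[0,0,-25],1],[[0,0,0],[0,0,-60],1],[[0,0,0],[0,0,-85],1],[[0,0,0],[0,0,-100],1],[[0,0,0],[0,0,-107],1],[[0,0,0],[0,0,-110],1],[[0,0,0],[0,0,-111],1],[[0,0,0],[0,0,-111],1]]}}

```text
time_s: 25.58
eef_pos: [0.4912, 0.2811, 0.051]
eef_rot: [-0.001, 0.778, 0.628, 0.001]
wrist_force: [0.8, -0.3, -1.1]
opening: 0.131
grasp_force: 58.7
```

{"api": "send_rows", "payload": {"series": [[[0,0,0],[0,0,0],0.6],[[0,0,0],[0,0,0],0.2],[[0,0,0],[0,0,0],-0.2],[[0,0,0],[0,0,0],-0.2],[[0,0,0],[0,0,0],-0.2],[[0,0,0],[0,0,20],-0.2],[[0,0,0],[0,0,60],-0.2],[[0,0,0],[0,0,110],-0.2],[[0,0,0],[0,-20,160],-0.2],[[0,0,0],[-10,-50,200],-0.2]]}}

```text
time_s: 26.82
eef_pos: [0.4813, 0.2308, 0.2527]
eef_rot: [-0.001, 0.778, 0.628, 0.001]
wrist_force: [0.2, -0.3, -0.6]
opening: 0.601
grasp_force: 0.0
```

{"api": "send_rows", "payload": {"series": [[[0,0,-8],[-5,-40,0],-0.2],[[0,0,-18],[-15,-95,0],-0.2],[[0,0,-28],[-25,-150,0],-0.2],[[0,0,-38],[-35,-205,0],-0.2],[[0,0,-48],[-45,-255,-20],-0.2],[[0,0,-58],[-55,-285,-50],-0.2],[[0,0,-65],[-60,-295,-80],-0.2],[[0,0,-65],[-60,-295,-80],-0.2]]}}

```text
time_s: 27.82
eef_pos: [0.4189, -0.064, 0.1685]
eef_rot: [-0.002, 0.994, 0.111, -0.001]
wrist_force: [-0.5, -0.8, 0.9]
opening: 0.601
grasp_force: 0.0
```

{"api": "send_rows", "payload": {"series": [[[0,-8,0],[0,0,0],-0.2],[[0,-16,0],[0,0,0],-0.2],[[0,-24,0],[0,0,0],-0.2],[[0,-30,0],[0,0,0],-0.2],[[0,-30,0],[0,0,0],-0.2]]}}

```text
time_s: 28.45
eef_pos: [0.4204, -0.0638, 0.171]
eef_rot: [0.029, 0.96, 0.109, 0.258]
wrist_force: [-0.1, 0.1, -0.7]
opening: 0.602
grasp_force: 0.0
```

```bash
python3 - <<'E'
from h import *
snap('wrist','w4.png')
for t in ['ball0_center','blue_bin','post0']: lm(t,'wrist',4)
for n in('scene','side'):
    camera(n)
    for t in ['scoop_grip','scoop_lip']: lm(t,n,2)
E
```

```text
wrist ball0_center 0.59 [564.0, -36.0, 29.0]
wrist blue_bin 0.7 [586.0, -40.0, 30.0]
wrist blue_bin 0.59 [582.0, -25.0, 15.0]
wrist blue_bin 0.45 [518.0, 5.0, 81.0]
wrist post0 0.8 [483.0, -131.0, 83.0]
wrist post0 0.73 [614.0, -169.0, 87.0]
wrist post0 0.68 [518.0, 4.0, 87.0]
scene scoop_grip 0.87 [346.0, 295.0, 61.0]
scene scoop_grip 0.68 [493.0, 279.0, 60.0]
scene scoop_lip 0.98 [263.0, 276.0, 12.0]
scene scoop_lip 0.93 [403.0, 300.0, 11.0]
side scoop_grip 0.78 [344.0, 296.0, 62.0]
side scoop_grip 0.57 [492.0, 279.0, 59.0]
side scoop_lip 0.77 [262.0, 282.0, 9.0]
```

View pics/w4.png

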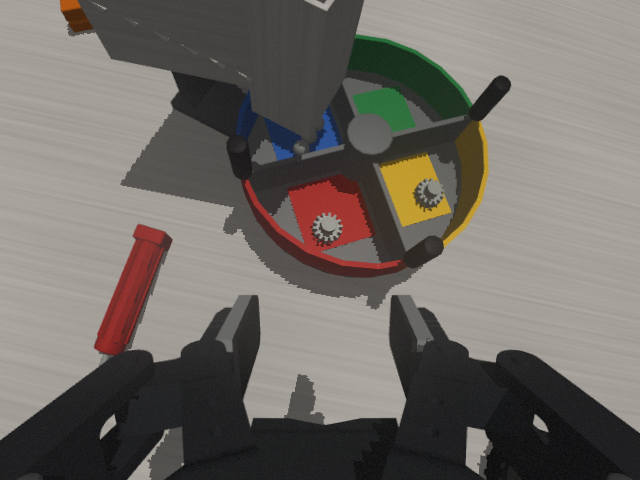

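The grey things in red and yellow are gears, and one ball shows in blue at (300,148) beside the spout. I'll take one last look from the hub side, under the spout, for the other two.

{"api": "send_rows", "payload": {"series": [[[0,10,0],[0,0,20],-0.2],[[0,20,0],[0,-20,40],-0.2],[[0,30,0],[0,-60,40],-0.2],[[0,30,0],[20,-110,40],-0.2],[[0,30,0],[60,-150,40],-0.2],[[0,30,0],[105,-180,40],-0.2],[[0,30,0],[105,-180,40],-0.2]]}}

```text
time_s: 29.82
eef_pos: [0.5274, -0.246, 0.208]
eef_rot: [-0.002, 0.994, 0.111, -0.0]
wrist_force: [-0.8, 0.2, -0.3]
opening: 0.603
grasp_force: 0.0
```

{"api": "send_rows", "payload": {"series": [[[0,0,10],[0,0,0],-0.2],[[0,0,20],[0,0,-15],-0.2],[[0,0,30],[0,0,-30],-0.2],[[0,0,40],[0,0,-45],-0.2],[[0,0,50],[0,0,-55],-0.2],[[0,0,60],[0,0,-55],-0.2],[[0,0,60],[0,0,-55],-0.2]]}}

```text
time_s: 30.7
eef_pos: [0.5253, -0.2435, 0.1552]
eef_rot: [-0.001, 0.805, 0.593, 0.0]
wrist_force: [0.7, -0.9, 0.2]
opening: 0.596
grasp_force: 0.0
```

{"api": "send_rows", "payload": {"series": [[[9,0,0],[0,-5,0],-0.2],[[18,0,0],[0,-10,0],-0.2],[[27,0,0],[0,-15,0],-0.2],[[35,0,0],[0,-20,0],-0.2],[[35,0,0],[0,-20,0],-0.2]]}}

```text
time_s: 31.32
eef_pos: [0.5247, -0.2655, 0.1533]
eef_rot: [-0.245, 0.769, 0.563, 0.178]
wrist_force: [0.3, 0.1, -0.4]
opening: 0.598
grasp_force: 0.0
```

```bash
python3 - <<'E'
from h import *
snap('wrist','w5.png')
for t in ['ball0_center','blue_bin','post0','spout','hub']: lm(t,'wrist',4)
print(telemetry.get_obs()['eef_pos'],telemetry.get_obs()['time_s'])
E
```

```text
wrist blue_bin 0.89 [583.0, -23.0, 18.0]
wrist post0 0.87 [486.0, -132.0, 85.0]
wrist post0 0.68 [613.0, -167.0, 85.0]
wrist post0 0.62 [517.0, 8.0, 85.0]
wrist spout 0.67 [584.0, -20.0, 78.0]
wrist hub 0.87 [564.0, -80.0, 18.0]
wrist hub 0.16 [406.0, 74.0, 8.0]
[ 0.52627419 -0.26315493  0.15643728] 31.625
```

View pics/w5.png

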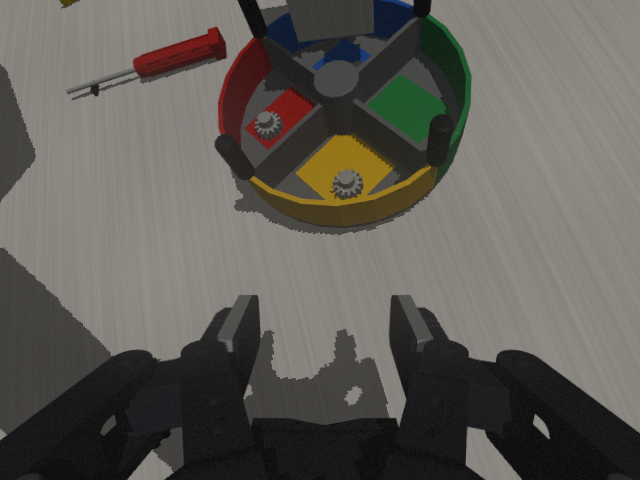

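The picture shows blue under the spout and nothing else in the other three bins, but the other two balls are hidden. I'll take one numeric look from the green side, using the spotter without viewing a picture.

{"api": "send_rows", "payload": {"series": [[[-9,0,0],[20,0,20],-0.2],[[-18,0,0],[60,0,40],-0.2],[[-27,0,0],[110,10,40],-0.2],[[-35,0,0],[150,50,40],-0.2],[[-35,0,0],[175,100,40],-0.2],[[-35,0,0],[180,130,40],-0.2],[[-35,0,0],[180,130,40],-0.2]]}}

```text
time_s: 32.5
eef_pos: [0.7064, -0.1299, 0.1963]
eef_rot: [-0.001, 0.803, 0.595, 0.001]
wrist_force: [-0.0, -0.5, -0.0]
opening: 0.601
grasp_force: 0.0
```

{"api": "send_rows", "payload": {"series": [[[0,0,10],[0,0,0],-0.2],[[0,0,20],[0,0,0],-0.2],[[0,0,30],[0,0,0],-0.2],[[0,0,40],[0,0,0],-0.2],[[0,0,50],[0,0,0],-0.2],[[0,0,60],[0,0,-10],-0.2],[[0,0,70],[0,0,-20],-0.2],[[0,0,80],[0,0,-25],-0.2],[[0,0,90],[0,0,-25],-0.2],[[0,0,90],[0,0,-25],-0.2]]}}

```text
time_s: 33.75
eef_pos: [0.7055, -0.1351, 0.1709]
eef_rot: [-0.001, 0.151, 0.989, -0.001]
wrist_force: [0.4, -0.2, -0.0]
opening: 0.593
grasp_force: 0.0
```

{"api": "send_rows", "payload": {"series": [[[0,9,0],[0,0,0],-0.2],[[0,18,0],[0,0,0],-0.2],[[0,27,0],[0,0,0],-0.2],[[0,30,0],[0,0,0],-0.2],[[0,30,0],[0,0,0],-0.2]]}}

```text
time_s: 34.38
eef_pos: [0.7058, -0.1344, 0.1683]
eef_rot: [-0.257, 0.146, 0.954, -0.04]
wrist_force: [-0.2, 0.1, 0.1]
opening: 0.6
grasp_force: 0.0
```

```bash
python3 - <<'E'
from h import *
c=snap('wrist','w6.png')
for t in ['ball0_center','blue_bin','spout','hub']:
    lm(t,'wrist',5)
for r in spotter.boxes_of('ball0_center','wrist')[:5]: print(r)
o=telemetry.get_obs();print(o['eef_pos'],o['eef_rot'],o['time_s'])
# project the blue bin centre, list blob stats near it
from scipy.spatial.transform import Rotation as R
q=c['orientation'];M=R.from_quat(np.r_[q[1:],q[0]]).as_matrix() if np.size(q)==4 else np.array(q)
def proj(p):
    x=M.T@(np.array(p)/1000-c['xyz']); x=x*[1,-1,-1]
    return cv2.projectPoints(x[None],np.zeros(3),np.zeros(3),c['camera_matrix'],c['dist_coeffs'])[0].ravel().round()
for p in [(566,-81,72),(583,-23,20),(651,-32,103),(519,5,103),(583,-23,75)]: print(p,proj(p))
E
```

```text
wrist blue_bin 0.96 [583.0, -24.0, 16.0]
wrist hub 0.81 [563.0, -80.0, 17.0]
[ 0.70581159 -0.13441396  0.17191953] [-0.25565119  0.14489219  0.95503968 -0.03934373] 34.675
(566, -81, 72) [364. 112.]
(583, -23, 20) [440. 142.]
(651, -32, 103) [484. 179.]
(519, 5, 103) [463.  -8.]
(583, -23, 75) [451. 105.]
```

```bash
python3 - <<'E'
import cv2,numpy as np
def show(f,x0,x1,y0,y1,s):
    i=cv2.imread('pics/'+f).astype(int); print(f)
    for y in range(y0,y1,s):
        l=''
        for x in range(x0,x1,s//1):
            b,g,r=i[y,x]; v=(b+g+r)//3; m=max(b,g,r)-min(b,g,r)
            l+= ('b' if b==max(b,g,r) else 'g' if g==max(b,g,r) else 'r') if m>40 else str(min(9,v*10//256))
        print(l)
show('w4.png',240,350,100,170,2)
show('w6.png',370,500,90,200,2)
E
```

```text
w4.png
111bb12222222222222222222222222222222222222222111111112
111b112222222222222222222222222222222222222222111111111
11bb112222222222222222222222222222222222222221111111111
1bbb112222222222222222222222222222222222222211111111111
1bb11122222222222222222222222222222222222222b1111111111
1b11112222222222222222222222222222222222222bb1111111111
bb1111112222222222222222222222222222222222bb1b111111111
b11111111122222222222222222222222222222222bbbb111111111
bb111111111222222222222222222222222222222bbbbb111111111
bb1111111111112222222222222222222222222222bbbbb11111111
1b11111111111bb222222222222222222222222222bbbbb11111111
1111111111111bbbb2222222222222222222222222bbbbbb1111111
b1111111111111bbb1b22222222222222222222222bbbbb11111112
b11111111111111bbbbbb222222222222222222222bbbbbb1111112
b11111111111111bbbbbbbb2222222222222222222bbbbb1b111113
111111111111111bbbbbbbbbb2222222222222221bbbbbbbb111113
b111111111111111b1bbbbbbb11222222222222b1bbbbbbbb111113
111111111111111bbbbbbbb1bbb1122222222221b1bbbbbbb111113
1111111111111111bbbbbb1bb1bbbb122222222b1bbbbbbb1111112
1111111111111111bb1bbb111b1b1
[... 3803 characters left out ...]
11111111111b1111111111111111111101111466
11111111111111111111111111111111111111111111111111111111111111466
11111111111111111111111111111111111111111111111111011111111011266
11111111111111111111111111111111111111111111111111111111111111266
11111111111111111111111111111111111111111111111111011111111111466
11111111111111111111111111111111111111111112121110111111111111366
11111111111111111111111111111111111111111112111111111111111112356
11111111111111111111111111111111111111111112111111111111111123366
11111111111111111111111111111111111111111233211110111111111133366
11111111111111111111111111111111111111121133321111111111111233346
111ggg1gggggg1ggg1ggg1gg11331111211111111113311111111111112333336
```

```bash
python3 - <<'E'
from h import *
from scipy.spatial.transform import Rotation as R
c=camera('wrist');q=c['orientation'];M=R.from_quat(np.r_[q[1:],q[0]]).as_matrix()
def ray(c,M,u,v,z):
    p=cv2.undistortPoints(np.array([[[u,v]]],float),c['camera_matrix'],c['dist_coeffs']).ravel()
    d=M@np.array([p[0],-p[1],-1]); o=np.array(c['xyz']); return ((o+d*(z/1000-o[2])/d[2])*1000).round()
print('w6 ball',ray(c,M,428,155,27))
# camera pose in tool frame -> w4 camera
o=telemetry.get_obs();T=lambda q:R.from_quat(np.r_[q[1:],q[0]]).as_matrix()
Rt=T(o['eef_rot']);Mr=Rt.T@M;tr=Rt.T@(np.array(c['xyz'])-o['eef_pos'])
R4=T(np.array([.029,.96,.109,.258]));c4=dict(c,xyz=np.array([.4204,-.0638,.171])+R4@tr)
print('w4 ball',ray(c4,R4@Mr,302,147,27))
E
```

```text
w6 ball [593. -37.  27.]
w4 ball [565. -32.  27.]
```

Two different balls are confirmed in blue, at (593,-37) and (565,-32). I'll check the scoop and the table for the third.

```bash
python3 - <<'E'
from h import *
def show(i,x0,x1,y0,y1):
    i=i.astype(int)
    for y in range(y0,y1):
        l=''
        for x in range(x0,x1):
            r,g,b=i[y,x]; m=max(r,g,b)-min(r,g,b)
            l+=('r' if r>max(g,b) else 'o') if m>30 else str(min(9,(r+g+b)//3*10//256))
        print(l)
i0=cv2.imread('pics/scene0.png')[:,:,::-1]
for n in ('scene','side'):
    i=camera(n)['pixels']
    if n=='scene': show(i0,398,455,330,374);print();show(i,398,455,330,374);print()
    else: show(i,235,285,165,212)
    for t in ['scoop_grip','scoop_lip','wheel_a_mid','gauge_mid','driver_mid','ball0_center']: lm(t,n,3)
E
```

```text
4444444445545555445444555444445555444445444444555554rrrrr
4445444555543335544555544445544545444444544444455454rrrrr
5444445554220014555444444444444555554444445444444553rrrrr
5544454543000003554444554544454455454444455544444543rrrrr
554444555300000145544445444445444555444544444444454rrrrrr
455444554200000035554545545444444454554444444444444rrrrrr
4445444541000000145455445444445444455544544545444542rrrrr
44455455400000000355445444544544444455555555444444453rrrr
444555543000010001454444445445554555554rrrr44444444444rrr
44455454300000000035455445445555554rrrrrrrr354444444544rr
544455542000000000245545555554rrrrrrrrrrrrr3444444444454r
5444455410000000001455554rrrrrrrrrrrrrrrrr245444554444444
545544540000000000013rrrrrrrrrrrrrrrr1rrrr355444444444444
44444453000000000000rrrrrrrrrrrrrr1rrrrr0r455544444544444
445455430000000000000rrrrrrr1r1rrrrrrrrrrrr45544444454444
45454rrr0000000000000rrrrrrrrrrrr000rrrrrrrr3544444444444
44544rr0000000000000rrrrrrrrrr100rrrrrrrrrrr4544444444444
4454rrr0000000000000rrrrrrr0rrrrrrrrrrrrrrrr4555444544444
4454rrr0000000000000rr0r1rrrrrrrrrrrrrrrrrrrr44444444444
[... 6461 characters left out ...]
rrrr66666666
66666663rrrrrrrrrrrrrrrrrrrrrrrrrrrrrrrrrr66666666
66666663rrrrrrrrrrrrrrrrrrrrrrrrrrrrrrrrr266666666
666666642rrrrrrrrrrrrrrrrrrrrrrrrrrrrrrr3466666666
666666652rrrrrrrrrrrrrrrrrrr1r33444444555666666666
666666641rrrr11121rr234444444556666666666666666666
66666654333444444445456666666666666666666666766666
66666656565666666666666666766666766666666666666666
side scoop_grip 0.79 [347.0, 294.0, 63.0]
side scoop_grip 0.73 [496.0, 280.0, 58.0]
side scoop_lip 0.8 [259.0, 282.0, 11.0]
side scoop_lip 0.61 [405.0, 300.0, 13.0]
side wheel_a_mid 0.74 [655.0, 344.0, 21.0]
side gauge_mid 0.45 [494.0, 280.0, 59.0]
side gauge_mid 0.26 [653.0, -33.0, 82.0]
side driver_mid 0.84 [400.0, 74.0, 11.0]
```

The scoop is upright and empty, the bystanders are unmoved, and the gripper touches nothing. I'm handing in.

```bash
python3 -c "
from bench import ctrl
print(ctrl.hand_in())"
```

```text
the job is handed in; nothing more can be done
None
```

I turned the tray so blue is under the spout, tipped the balls into the chute, set the empty red scoop back upright and handed the job in; I located two balls in blue, while the third was hidden from view and I only inferred it is there because the scoop was empty and the chute floor looked clear.

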